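# Bring the spoon jar round to the front of the topping carousel and hold it there

## Task

The topping carousel on the bakery bench is parked with its slide bolt. Draw the bolt fully back, then turn the carousel by the wooden handle on top until the jar with the spoon sticking out of its lid stands squarely at the front, centred behind the catch tray, and finish while still gripping that handle to hold the carousel still there, so that it cannot swing while the baker scoops. Leave all six jars standing upright on the platter, and do not disturb the bowl, the brush or the scraper on the bench.

Things in the scene. Friction and masses are not known exactly. Their poses are not given: they have to be found in the camera images.
- stand: Fixed wooden board of the carousel, 280 x 280 x 18 mm. Origin: on the turning axis, at bench height; z up. The front is its -x side, with the catch tray. A tongue 70 mm wide runs out on the +y side to y = 275 mm and carries the slide bolt; packing and straps there reach z = 43 mm; the straps, 10 mm wide, cross the bolt at y = 157 and 252 mm.
- catch_tray (a point): Centre of the steel catch tray fixed at the front of the stand, 65 x 120 mm, 16 mm high; the point lies on the bench at x = -173.5 mm, y = 0 in the stand's frame and marks the front.
- platter (a point): Centre of the top of the revolving platter, on the turning axis, 43 mm above the bench. Aluminium disc 252 mm across, rim to 52 mm above the bench. Six jars stand on it 60 degrees apart, centres 85 mm from the axis. Once the bolt is drawn it turns either way without end, with about 0.04 N m, and stays where it is left.
- handle: Wooden bar handle on a steel column in the middle of the platter; turns with it. 74 mm long along its x, 18 mm thick along its y (the width to grip), 30 mm high. Origin: centre of the bar, on the turning axis, 200 mm above the bench; z up. All jars end below the underside of the bar. With the bolt in, the bar's x lies along the stand's x.
- bolt (a joint): Travel of the steel slide bolt, m: 0 = in, its nose between two lugs on the platter's edge, so that the carousel cannot turn; 0.030 = drawn fully back, away from the platter along the stand's +y. Starts at 0 to 4 mm, takes about 2 N to move, stays where it is left.
- bolt_grip (a point): Point 10 mm below the top of the bolt's upright steel grip, 69.5 mm above the bench and, with the bolt in, at x = 0, y = 185 mm in the stand's frame; moves with the bolt. The grip is 14 mm wide along the stand's x (the width to pinch), 18 mm along its y, and stands free from 40 to 79.5 mm above the bench.
- spoon_jar: Loose jar standing on the platter, 60 mm across (lid 61 mm), about 0.4 kg, bottom-heavy. Origin: centre of its underside, z up. Steel, 75 mm high with a flat 10 mm steel lid; the only one with a spoon: its wooden stick, 11 mm thick with a flat end 20 mm wide, stands up aslant from the lid to 133 mm above the jar's foot. This is the jar to bring to the front.
- dome_shaker: Loose jar standing on the platter, 60 mm across (lid 61 mm), about 0.4 kg, bottom-heavy. Origin: centre of its underside, z up. Steel with a domed top, 99 mm high. It stands at the front at the start.
- knob_jar: Loose jar standing on the platter, 60 mm across (lid 61 mm), about 0.4 kg, bottom-heavy. Origin: centre of its underside, z up. Steel with a flat lid and a small round knob, 101 mm high.
- low_pot: Loose jar standing on the platter, 60 mm across (lid 61 mm), about 0.4 kg, bottom-heavy. Origin: centre of its underside, z up. White ceramic with a flat wooden lid, 60 mm high.
- tall_pot: Loose jar standing on the platter, 60 mm across (lid 61 mm), about 0.4 kg, bottom-heavy. Origin: centre of its underside, z up. White ceramic with a flat wooden lid, 90 mm high.
- flat_jar: Loose jar standing on the platter, 60 mm across (lid 61 mm), about 0.4 kg, bottom-heavy. Origin: centre of its underside, z up. Steel with a flat lid, 92 mm high.
- egg_bowl: Steel bowl, 150 mm across, 60 mm high, on the bench. Leave it alone. Origin: centre of its underside.
- pastry_brush: Flat pastry brush with a wooden handle, 200 mm long, lying on the bench. Leave it alone. Origin: middle of its length, at bench height.
- scraper: Dough scraper, steel blade 120 mm wide with a round wooden grip, lying on the bench. Leave it alone. Origin: under the middle of its grip.

How it is judged:
By the outcome, as a careful person would: the job done as asked, in the order asked, and still so for the second after the job is handed in, while the arm keeps its last pose, push and grip.
It also fails if it takes over 54 s, if anything falls off the work surface, if the arm or the gripper's body presses on something with over 40 N, if the wrist force passes 120 N, or if a joint passes its speed limit or range.

## Robot

A 6-joint arm with a two-finger parallel gripper is mounted at the origin on the work surface. World frame = base frame: x ahead of the robot, y to its left, z up, the work surface at z = 0. Lengths are in m, angles in rad, forces in N, time in s.
With the tool pointing down it reaches from about 0.375 to 0.9 m from the base axis. Payload 3.1 kg.
Tool frame: the origin (TCP) lies at the very end of the fingers, on their centre line; the grasp point (between the pads) lies 19 mm behind it; z points along the fingers, y is the line along which they close (so a half turn about z gives the same grasp; the last joint's range is limited). The gripper opens to 85 mm and grips with 20 to 120 N. Pads are 22 mm wide; open, the fingers measure 114 mm over their backs; the gripper's body (76 mm by 85 mm) begins 54 mm behind the grasp point. The pads swing forward as they close: fully open they stand 13 mm farther back than shut.
Start: joints at [1.016, 0.527, 1.433, -0, 1.181, -0.178], TCP at [0.229, 0.581, 0.231] pointing down, gripper open.
Joint ranges: [-3.08, 3.08], [-0.75, 2.2], [0.22, 2.44], [-1.43, 4.57], [0, 2.65], [-2.85, 2.85]. Speed limits (rad/s): [2.79, 2.79, 3.14, 3.14, 3.14, 3.14].

## Interface

Orientations are given as a unit quaternion [x, y, z, w].
In Python, from station import sense, snapshot, camera_params, sign_off gives the robot as it stands.
- The arm moves only by the shell command python3 -m handwheel 'ROWS' [OPENING] [FORCE]. ROWS is JSON, a list that holds one entry, the list of rows, each a list of 4 numbers: the shift along the tool's x, y, z in units of 25 mm (1.0 is 25 mm), then the turn about the tool's z in units of 6 degrees (1.0 is 6 degrees). A call has 1 to 20 rows; each row shifts and turns the commanded pose from where the row before left it, along the tool's axes as they then stand; what a row does not reach is not made up. A row lasts 1/8 s, in which the tool goes at most 62.5 mm and 10.7 degrees, less where a joint would pass 70% of its speed; a pose out of reach is approached as far as the arm can. A call is refused whole if a number of a shift passes 1 or a number of a turn 1, either way. A call with a gripper value outside its range is refused whole. OPENING is the finger opening in mm, from 0 to 85.4, set as the call begins (- or left out, the last holds). The fingers move at their own pace and stop on an object; FORCE is the grip in N (left out, the last holds). Time passes only in rows, so rows that do not move let the fingers close. It gives the time, the measured TCP pose, the force, the opening and the grip force at its end, in the units of the state.
- sense(): the state, without advancing time (a new reading comes with each control period).
- snapshot(name): name is "side" or "top"; returns (picture, depth): 480x640x3 uint8, red, green, blue; 480x640 float32, m along the optical axis (not along the pixel's ray), 0 where there is no reading.
- camera_params(name): a dict with "mtx" (3x3 intrinsics, pixels), "extrinsics" (4x4, takes a point from camera to world coordinates). Camera axes: x right, y up, looking along -z (the intrinsics and any distortion apply to the point x, -y, -z); pixel columns grow to the right and rows downward; lengths in m; the calibration is good to about 2 mm. A picture is of the moment at which its call begins. camera_params takes no time and is no camera call.
- sign_off(): hands the job in; it is judged then, once.
The state is a dict: "t": time; "q": joint angles; "qd": joint speeds; "tau": joint torques, N m; "tcp_pos": TCP position; "tool_rot": TCP orientation; "force": force on the tool from outside, world axes, zero at the start; "ft_torque": the same for the moment, N m; "finger_gap": opening from 0.0 (shut) to 1.0 (fully open); "gripper_force": force on a finger pad.
Only numpy, scipy, OpenCV 4.12 (cv2) and the standard library are available. Lean on these libraries where they do the work, as an engineer would, in place of code of your own. Each camera call takes 0.05 s, during which the arm holds its last target. There are 200 camera calls.

## Working session

There is one attempt and no reset: what is moved stays moved. The work goes in short steps, Python scripts to look and compute and a shell command to move; the robot and the scene stay as the last step left them, time stands still between calls to the robot, and variables do not carry over. Pictures are saved under pics/ and viewed, at most 10 in all, crops included, and the job is handed in when it is done.

```bash
mkdir -p pics; cat > h.py <<'E'
import numpy as np, cv2
from station import sense, snapshot, camera_params
def cloud(name):
    p,d=snapshot(name); c=camera_params(name); K=np.array(c["mtx"]); E=np.array(c["extrinsics"])
    v,u=np.mgrid[0:480,0:640]
    X=np.stack([(u-K[0,2])/K[0,0]*d,-(v-K[1,2])/K[1,1]*d,-d],-1)
    W=X@E[:3,:3].T+E[:3,3]; W[d==0]=np.nan
    return p,d,W
E
python3 - <<'E'
from h import *
for n in("top","side"):
    p,d,W=cloud(n); cv2.imwrite(f"pics/{n}0.png",p[:,:,::-1]); np.savez(f"{n}0.npz",p=p,W=W)
    c=camera_params(n);print(n,c)
s=sense();print(s["t"],s["tcp_pos"],s["tool_rot"],s["finger_gap"])
E
```

```text
top {'mtx': array([[494.00641104,   0.        , 320.78557411],
       [  0.        , 494.00641104, 235.6506261 ],
       [  0.        ,   0.        ,   1.        ]]), 'extrinsics': array([[-0.02566943,  0.98291485, -0.18226213,  0.30908991],
       [-0.9996235 , -0.02700561, -0.00485262, -0.00591276],
       [-0.00969181,  0.18206895,  0.983238  ,  1.41277945],
       [ 0.        ,  0.        ,  0.        ,  1.        ]])}
side {'mtx': array([[575.68013675,   0.        , 319.88645001],
       [  0.        , 575.68013675, 236.42019759],
       [  0.        ,   0.        ,   1.        ]]), 'extrinsics': array([[ 0.88973202,  0.29973803, -0.34428774,  0.00609964],
       [-0.45599489,  0.61847211, -0.63996946, -0.97074399],
       [ 0.02110919,  0.72639477,  0.68695345,  1.15345293],
       [ 0.        ,  0.        ,  0.        ,  1.        ]])}
0.1 [0.22900382 0.58081886 0.23043013] [ 1.86820256e-01  9.82393603e-01 -9.30826046e-04 -3.66604309e-04] 0.9962224212596239
```

View pics/top0.png

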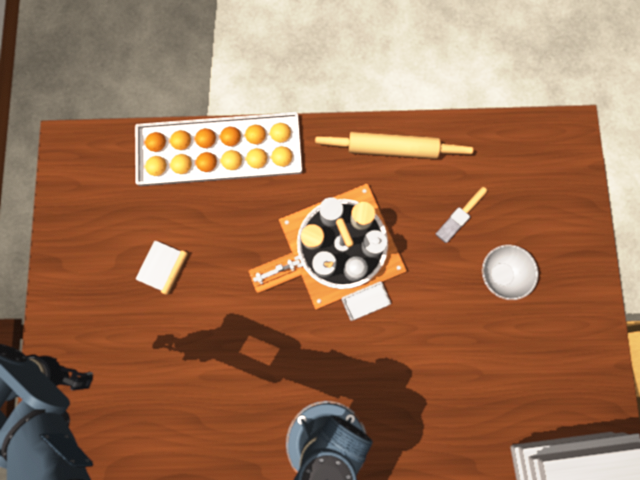

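View pics/side0.png

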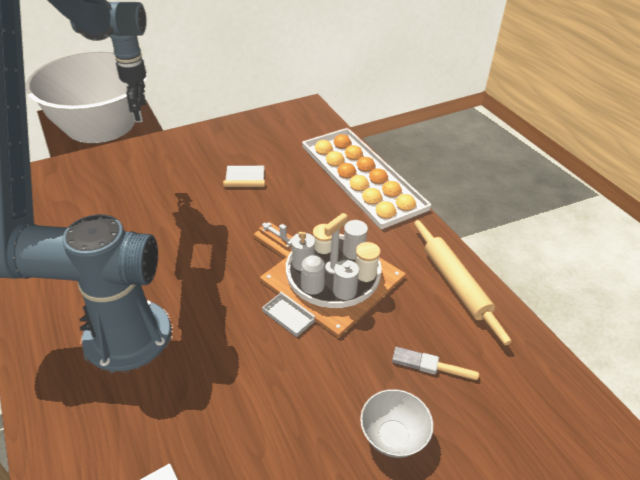

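```bash
python3 - <<'E'
from h import *
a=np.load("top0.npz");b=np.load("side0.npz")
c1=cv2.resize(a["p"][175:330,235:415],None,fx=2.2,fy=2.2,interpolation=cv2.INTER_CUBIC)
c2=cv2.resize(b["p"][200:340,245:415],None,fx=2.3,fy=2.3,interpolation=cv2.INTER_CUBIC)
H=max(c1.shape[0],c2.shape[0]);o=np.zeros((H,c1.shape[1]+c2.shape[1],3),np.uint8)
o[:c1.shape[0],:c1.shape[1]]=c1;o[:c2.shape[0],c1.shape[1]:]=c2;print(o.shape)
cv2.imwrite("pics/crop0.png",o[:,:,::-1])
for n,f in(("top",a),("side",b)):
    W=f["W"];p=f["p"].astype(int);z=W[...,2]
    near=np.hypot(W[...,0]-.47,W[...,1]-(-.03))<.3
    m=near&(z>.2)&(z<.225)
    P=W[m][:,:2];r=cv2.minAreaRect(P.astype(np.float32));print(n,"handle",m.sum(),P.mean(0),np.median(z[m]),r)
    m=near&(z>.006)&(z<.03)&(p[...,0]-p[...,2]>110)&(p[...,0]>170)
    P=W[m][:,:2];print("stand",m.sum(),cv2.minAreaRect(P.astype(np.float32)),np.median(z[m]))
    hsv=cv2.cvtColor(f["p"],cv2.COLOR_RGB2HSV)
    # tray
    m=near&(z>.003)&(z<.03)&(hsv[...,1]<60)&(hsv[...,2]>120)
    k,l,s,c=cv2.connectedComponentsWithStats(m.astype(np.uint8))
    for i in range(1,k):
        if s[i,4]>60:
            print("tray?",s[i],W[l==i].mean(0),cv2.minAreaRect(W[l==i][:,:2].astype(np.float32)))
    m=near&(z>.055)&(z<.09)
    k,l,s,c=cv2.connectedComponentsWithStats(m.astype(np.uint8))
    for i in range(1,k):
        if s[i,4]>8: print("grip?",s[i],W[l==i].mean(0),W[l==i].max(0),W[l==i].min(0))
E
```

```text
(341, 787, 3)
top handle 221 [ 0.53893075 -0.05739548] 0.21336596427908616 ((0.5405402779579163, -0.05713336542248726), (0.07467295974493027, 0.018239663913846016), 21.404359817504883)
stand 3091 ((0.5185237526893616, 0.00514964759349823), (0.2835312783718109, 0.41771289706230164), 21.013647079467773) 0.017830436334590916
tray? [342 282  48  29 235] [ 0.39490048 -0.13302399  0.01036903] ((0.37974977493286133, -0.12171541899442673), (0.06808286905288696, 0.12462693452835083), 20.60359764099121)
tray? [345 305  27  15 118] [ 0.34934261 -0.09346808  0.00755228] ((0.357693612575531, -0.09738613665103912), (0.043291859328746796, 0.06362061202526093), 19.978805541992188)
grip? [320 215  16  11  40] [ 0.59592032 -0.01759925  0.07234056] [0.61265061 0.0015793  0.08924167] [ 0.58985495 -0.03991958  0.05619962]
grip? [351 217  19  13  52] [ 0.58400045 -0.10397279  0.07268537] [ 0.60438527 -0.08358771  0.08980224] [ 0.57587011 -0.13344293  0.05527189]
grip? [303 240  20   9  38] [0.53005341 0.02304193 0.07222494] [0.54510545 0.04991197 0.08999057] [ 0.52424533 -0.00233199  0.05560574]
grip? [33
[... 1591 characters left out ...]
[291 253  12  15  91] [ 0.44888725 -0.01991402  0.07395748] [0.45967855 0.00898095 0.0899782 ] [ 0.44179208 -0.03518594  0.05597381]
grip? [330 257   8  12  58] [ 0.53349944 -0.06620046  0.07375161] [ 0.54739878 -0.05887103  0.08909449] [ 0.52739778 -0.07181098  0.05531356]
grip? [358 265  20  15 175] [ 0.59386889 -0.13923955  0.07254192] [ 0.62472625 -0.11939598  0.08977723] [ 0.57413613 -0.14879044  0.05501612]
grip? [301 276  23  16 213] [ 0.44857108 -0.11201496  0.07282999] [ 0.4817905  -0.08619747  0.08999046] [ 0.42896896 -0.12370394  0.05517664]
grip? [333 280  24  18 212] [ 0.51349963 -0.16279945  0.07244332] [ 0.55018551 -0.1267465   0.08966764] [ 0.49309228 -0.17658375  0.05551394]
```

View pics/crop0.png

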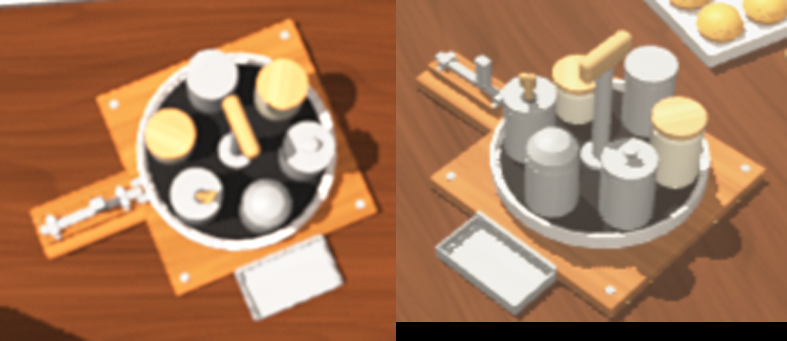

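The spoon jar is beside the dome shaker on the bolt side: crop (195,195), about (324,264) in the full top view. The bolt grip is at (279,267) and the handle at (344,233). The stand yaw is about 21.1°, its axis is at about (0.539, -0.0595), and the bolt grip is at about (0.470, 0.1145). These agree with the given sizes. I'll move above the bolt first.

```bash
python3 -m handwheel '[[[-0.98,-0.86,0,0],[-0.98,-0.86,0,0],[-0.98,-0.86,0,0],[-0.98,-0.86,0,0],[-0.98,-0.86,0,0],[-0.98,-0.86,0,0],[-0.98,-0.86,0,0],[-0.98,-0.86,0,0],[-0.98,-0.86,0,0],[-0.98,-0.86,0,0],[-0.98,-0.86,0,0],[-0.98,-0.86,0,0],[-0.98,-0.86,0,0],[-0.98,-0.86,0,0],[-0.98,-0.86,0,0],[-0.98,-0.86,0,0],[0,0,0,1],[0,0,0,1],[0,0,0,1],[0,0,0,1]]]' 50 60
python3 -m handwheel '[[[0,0,0,1],[0,0,0,1],[0,0,0,1],[0,0,0,0.9],[0,0,0,0],[0,0,0,0]]]'
cat >> h.py <<'E'
def go(target,yaw):
    s=sense();from scipy.spatial.transform import Rotation as R
    r=R.from_quat(s["tool_rot"]).as_matrix();y=np.degrees(np.arctan2(r[1,1],r[0,1]))
    print("t",s["t"],"tcp",s["tcp_pos"].round(4) if hasattr(s["tcp_pos"],'round') else s["tcp_pos"],"yaw",y.round(2),"q",np.round(s["q"],2),"F",np.round(s["force"],1),"gap",round(s["finger_gap"]*85.4,1),"gf",s["gripper_force"])
    print("units",(r.T@(np.array(target)-s["tcp_pos"])/.025).round(2),"turn",((y-yaw)/6).round(2))
E
python3 -c "
from h import *
go([.470,.1145,.0505],21.1)"
```

```text
t: 2.6
tcp_pos: [0.4674, 0.1174, 0.231]
tool_rot: [0.389, 0.921, -0.0, -0.0]
force: [-0.0, -0.5, 0.6]
finger_gap: 0.589
gripper_force: 0.0
t: 3.35
tcp_pos: [0.4676, 0.1175, 0.2311]
tool_rot: [0.565, 0.825, -0.0, -0.0]
force: [0.3, -0.5, 1.0]
finger_gap: 0.59
gripper_force: 0.0
t 3.35 tcp [0.4676 0.1175 0.2311] yaw 21.14 q [ 0.01  0.34  1.78 -0.    1.02 -0.36] F [ 0.3 -0.5  1. ] gap 50.4 gf 0.0
units [-0.15  0.05  7.23] turn 0.01
```

```bash
python3 -m handwheel '[[[-0.15,0.05,1,0],[0,0,1,0],[0,0,1,0],[0,0,1,0],[0,0,1,0],[0,0,1,0],[0,0,0.6,0],[0,0,0.6,0],[0,0,0,0],[0,0,0,0]]]'
python3 - <<'E'
from h import *
go([.470,.1145,.0505],21.1)
for n in("top","side"):
    p,d,W=cloud(n)
    if n=="top": c1=cv2.resize(p[210:320,230:330],None,fx=4,fy=4,interpolation=cv2.INTER_CUBIC)
    else: c2=cv2.resize(p[180:290,230:330],None,fx=4,fy=4,interpolation=cv2.INTER_CUBIC)
cv2.imwrite("pics/g.png",np.hstack([c1,c2])[:,:,::-1])
E
```

```text
t: 4.6
tcp_pos: [0.4707, 0.1145, 0.0517]
tool_rot: [0.566, 0.825, 0.0, 0.0]
force: [-0.0, -0.6, 0.1]
finger_gap: 0.584
gripper_force: 0.0
t 4.6 tcp [0.4707 0.1145 0.0517] yaw 21.08 q [ 0.01  0.66  1.92 -0.    0.56 -0.36] F [-0.  -0.6  0.1] gap 49.9 gf 0.0
units [ 0.01 -0.02  0.05] turn -0.0
```

View pics/g.png

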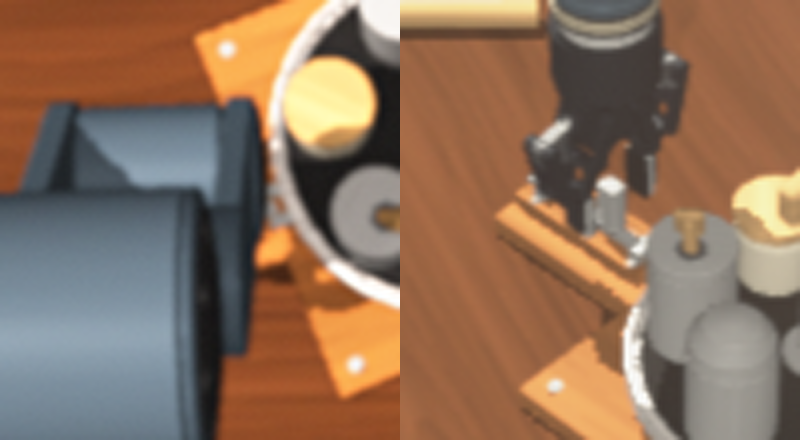

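The grip, at crop (610,200), is between the two fingers at (580,215) and (640,180). I'll close on it.

```bash
python3 -m handwheel '[[[0,0,0,0],[0,0,0,0],[0,0,0,0],[0,0,0,0],[0,0,0,0],[0,0,0,0],[0,0,0,0],[0,0,0,0]]]' 0 60
python3 -c "
from h import *
s=go([.4707-.030*.36,.1145+.030*.933,.0517],21.1)"
```

```text
t: 5.7
tcp_pos: [0.4725, 0.1147, 0.052]
tool_rot: [0.566, 0.824, 0.002, 0.002]
force: [4.7, 3.6, 5.4]
finger_gap: 0.154
gripper_force: 61.1
t 5.7 tcp [0.4725 0.1147 0.052 ] yaw 21.05 q [ 0.01  0.65  1.92  0.    0.56 -0.36] F [4.7 3.6 5.4] gap 13.2 gf 61.09910845756531
units [ 1.22 -0.07  0.01] turn -0.01
```

```bash
python3 -m handwheel '[[[0.1,0.07,0,0],[0.2,0,0,0],[0.2,0,0,0],[0.2,0,0,0],[0.2,0,0,0],[0,0,0,0],[0,0,0,0]]]'
python3 -m handwheel '[[[0.1,0,0,0],[0.1,0,0,0],[0.1,0,0,0],[0.1,0,0,0],[0,0,0,0],[0,0,0,0]]]'
python3 -c "
from h import *
s=go([.4725,.1147,.0517],21.1)"
```

```text
t: 6.58
tcp_pos: [0.4643, 0.1361, 0.052]
tool_rot: [0.566, 0.825, 0.0, 0.001]
force: [1.9, 1.9, 7.5]
finger_gap: 0.152
gripper_force: 61.4
t: 7.32
tcp_pos: [0.4624, 0.1412, 0.052]
tool_rot: [0.564, 0.825, -0.001, 0.003]
force: [4.2, -20.4, 6.2]
finger_gap: 0.153
gripper_force: 61.3
t 7.325 tcp [0.4624 0.1412 0.052 ] yaw 21.27 q [ 0.07  0.65  1.92 -0.01  0.56 -0.29] F [  4.2 -20.4   6.2] gap 13.0 gf 61.264910101890564
units [-1.13 -0.01  0.02] turn 0.03
```

The bolt stopped hard at about 28 mm, with the TCP at y = 215 mm in the stand frame. That is fully back. Now I'll release and lift.

```bash
python3 -m handwheel '[[[-0.05,0,0,0],[0,0,0,0],[0,0,0,0],[0,0,0,0],[0,0,0,0],[0,0,-0.5,0],[0,0,-1,0],[0,0,-1,0],[0,0,-1,0],[0,0,-1,0],[0,0,-1,0],[0,0,-1,0],[0,0,-1,0],[0,0,-0.8,0],[0,0,0,0]]]' 50
python3 -c "
from h import *
s=go([.5398,-.0594,.25],-68.9)"
```

```text
t: 9.2
tcp_pos: [0.4615, 0.1444, 0.2609]
tool_rot: [0.566, 0.825, 0.001, 0.002]
force: [0.3, -0.5, -0.6]
finger_gap: 0.582
gripper_force: 0.0
t 9.2 tcp [0.4615 0.1444 0.2609] yaw 21.08 q [ 0.07  0.3   1.74  0.    1.1  -0.3 ] F [ 0.3 -0.5 -0.6] gap 49.7 gf 0.0
units [-8.73 -0.01  0.45] turn 15.0
```

```bash
python3 -m handwheel '[[[-0.97,0,0,0],[-0.97,0,0,0],[-0.97,0,0,0],[-0.97,0,0,0],[-0.97,0,0,0],[-0.97,0,0,0],[-0.97,0,0,0],[-0.97,0,0,0],[-0.97,0,0,0],[0,0,0,1],[0,0,0,1],[0,0,0,1],[0,0,0,1],[0,0,0,1],[0,0,0,1],[0,0,0,1],[0,0,0,1],[0,0,0,1],[0,0,0,1],[0,0,0,1]]]'
python3 -m handwheel '[[[0,0,0,1],[0,0,0,1],[0,0,0,1],[0,0,0,1],[0,0,0,0],[0,0,0,0]]]'
python3 - <<'E'
from h import *
go([.5398,-.0594,.185],-68.9)
p,d,W=cloud("side");c=cv2.resize(p[150:330,220:420],None,fx=3.3,fy=3.3,interpolation=cv2.INTER_CUBIC)
cv2.imwrite("pics/h.png",c[:,:,::-1])
z=W[...,2];m=(np.hypot(W[...,0]-.46,W[...,1]-.14)<.035)&(z>.058)&(z<.09)
print("grip",m.sum(),W[m].mean(0), (W[m].mean(0)[:2]-[.5398,-.0594])@[-.36,.933])
E
```

```text
t: 11.7
tcp_pos: [0.5388, -0.0596, 0.2582]
tool_rot: [0.924, 0.382, -0.0, -0.0]
force: [0.4, -0.1, -0.7]
finger_gap: 0.581
gripper_force: 0.0
t: 12.45
tcp_pos: [0.539, -0.0595, 0.2585]
tool_rot: [0.983, 0.184, -0.0, -0.0]
force: [-0.5, 0.7, 0.2]
finger_gap: 0.587
gripper_force: 0.0
t 12.45 tcp [ 0.539  -0.0595  0.2585] yaw -68.85 q [-0.32  0.38  1.61 -0.    1.15  0.89] F [-0.5  0.7  0.2] gap 50.1 gf 0.0
units [0.03 0.01 2.94] turn 0.01
grip 54 [0.45876291 0.1370372  0.07136379] 0.2124492586129361
```

View pics/h.png

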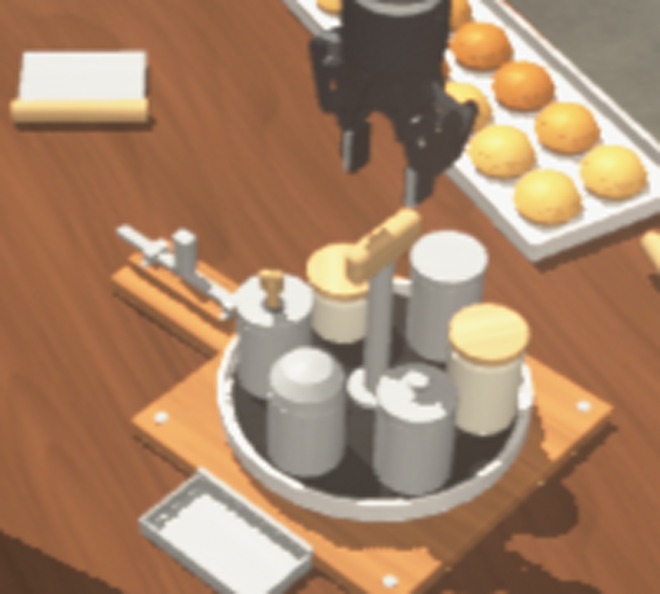

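The bolt grip at crop (185,250) now stands well back, and the fingers straddle the bar at (385,245). I'll descend and grip.

```bash
python3 -m handwheel '[[[0.03,0,0.6,0],[0,0,0.6,0],[0,0,0.6,0],[0,0,0.6,0],[0,0,0.5,0],[0,0,0,0],[0,0,0,0]]]'
python3 -m handwheel '[[[0,0,0,0],[0,0,0,0],[0,0,0,0],[0,0,0,0],[0,0,0,0],[0,0,0,0],[0,0,0,0]]]' 0 60
python3 -c "
from h import *
s=go([.5398,-.0594,.185],-8.9)"
```

```text
t: 13.38
tcp_pos: [0.5402, -0.0593, 0.1865]
tool_rot: [0.983, 0.183, 0.0, 0.0]
force: [0.8, -0.7, 0.7]
finger_gap: 0.588
gripper_force: 0.0
t: 14.25
tcp_pos: [0.54, -0.0588, 0.1871]
tool_rot: [0.983, 0.183, 0.0, -0.0]
force: [-1.1, 1.4, 5.7]
finger_gap: 0.199
gripper_force: 65.6
t 14.25 tcp [ 0.54   -0.0588  0.1871] yaw -68.94 q [-0.31  0.48  1.69  0.    0.98  0.89] F [-1.1  1.4  5.7] gap 17.0 gf 65.64872547984123
units [-0.02  0.02  0.08] turn -10.01
```

```bash
python3 -m handwheel '[[[0,0,0,-0.1],[0,0,0,-0.2],[0,0,0,-0.3],[0,0,0,-0.4],[0,0,0,-0.4],[0,0,0,-0.4],[0,0,0,-0.4],[0,0,0,-0.4],[0,0,0,-0.4],[0,0,0,-0.4],[0,0,0,-0.4],[0,0,0,-0.4],[0,0,0,-0.4],[0,0,0,-0.4],[0,0,0,-0.4],[0,0,0,-0.4],[0,0,0,-0.4],[0,0,0,-0.4],[0,0,0,-0.4],[0,0,0,-0.4]]]'
python3 -m handwheel '[[[0,0,0,-0.4],[0,0,0,-0.4],[0,0,0,-0.4],[0,0,0,-0.4],[0,0,0,-0.4],[0,0,0,-0.3],[0,0,0,-0.2],[0,0,0,-0.1],[0,0,0,0],[0,0,0,0],[0,0,0,0],[0,0,0,0]]]'
python3 - <<'E'
from h import *
go([.5398,-.0594,.185],-8.9)
for n in("top","side"):
    p,d,W=cloud(n);np.savez(f"{n}1.npz",p=p,W=W)
    if n=="top": c1=cv2.resize(p[175:335,235:415],None,fx=2.2,fy=2.2,interpolation=cv2.INTER_CUBIC)
    else: c2=cv2.resize(p[180:340,245:415],None,fx=2.2,fy=2.2,interpolation=cv2.INTER_CUBIC)
cv2.imwrite("pics/i.png",np.hstack([c1,c2])[:,:,::-1])
E
```

```text
t: 16.75
tcp_pos: [0.5396, -0.0584, 0.1871]
tool_rot: [0.841, 0.541, 0.0, -0.0]
force: [-2.2, 2.4, 6.5]
finger_gap: 0.194
gripper_force: 65.8
t: 18.25
tcp_pos: [0.5394, -0.0583, 0.1871]
tool_rot: [0.76, 0.65, 0.0, -0.0]
force: [-2.3, 2.7, 7.0]
finger_gap: 0.199
gripper_force: 65.9
t 18.25 tcp [ 0.5394 -0.0583  0.1871] yaw -8.92 q [-0.31  0.48  1.69  0.    0.98 -0.16] F [-2.3  2.7  7. ] gap 17.0 gf 65.85860777646303
units [-0.04  0.02  0.08] turn -0.0
```

View pics/i.png

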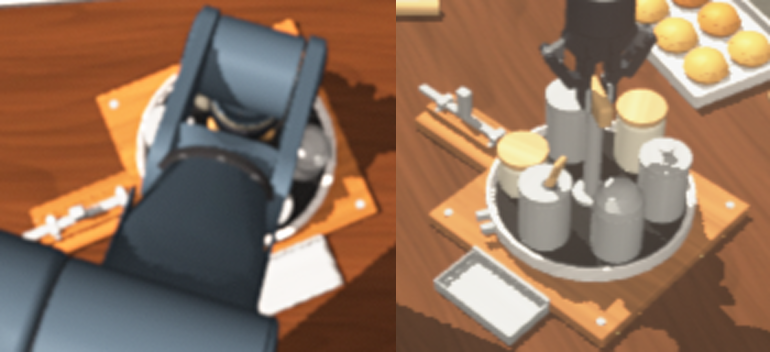

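The spoon jar is at the front behind the tray, crop (545,205). All six jars are upright and the bolt is still back. I'll check the jar's bearing from its lid, and the grip's travel.

```bash
python3 - <<'E'
from h import *
A=np.array([.5398,-.0594])
for n in "01":
    W=np.load(f"side{n}.npz")["W"];z=W[...,2]
    e=A+(.085*np.array([np.cos(np.radians(201.1)),np.sin(np.radians(201.1))]) if n=="1" else .085*np.array([np.cos(np.radians(141.1)),np.sin(np.radians(141.1))]))
    m=(np.hypot(W[...,0]-e[0],W[...,1]-e[1])<.04)&(abs(z-.118)<.005)
    c,r=cv2.minEnclosingCircle(W[m][:,:2].astype(np.float32));dv=np.array(c)-A
    print(n,m.sum(),c,r,"exp",e,np.hypot(*dv),np.degrees(np.arctan2(dv[1],dv[0]))%360,np.median(z[m]))
    m=(abs((W[...,:2]-A)@[.933,.36])<.02)&(abs((W[...,:2]-A)@[-.36,.933]-.2)<.035)&(z>.06)&(z<.09)
    print("grip",m.sum(),np.median((W[m][:,:2]-A)@[-.36,.933]))
    p=np.load(f"side{n}.npz")["p"];hsv=cv2.cvtColor(p,cv2.COLOR_RGB2HSV)
    m=(z>-.005)&(z<.03)&(hsv[...,1]<60)&(hsv[...,2]>120)&(np.hypot(W[...,0]-.377,W[...,1]+.122)<.075)
    c=np.array(cv2.minAreaRect(W[m][:,:2].astype(np.float32))[0]);dv=c-A;print("tray",c,np.degrees(np.arctan2(dv[1],dv[0]))%360)
E
```

```text
0 70 (0.47245466709136963, -0.01105744019150734) 0.03108026087284088 exp [ 0.47364933 -0.00602314] 0.08289992131125298 144.32804709033474 0.11792032866422664
grip 52 0.18474867823392155
tray [ 0.37681311 -0.12218422] 201.06719551977275
1 70 (0.457953542470932, -0.094119593501091) 0.02986428141593933 exp [ 0.46049895 -0.08999973] 0.08890608968421973 202.9868503362485 0.11852729747177304
grip 53 0.21203021302987698
tray [ 0.37720051 -0.12286171] 201.32043671128162
```

```bash
python3 -c "
from station import sign_off
print(sign_off())"
```

```text
the job is handed in; nothing more can be done
None
```

I drew the bolt back to its stop, turned the carousel 60° so the spoon jar stands at the front behind the catch tray (within about 2° by camera), and handed in with the gripper still holding the handle; all six jars stood upright.

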